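Drive the bearing cup home square

TASK

Take the brass drift from its wooden stand and drive the steel bearing cup down into its bore with light pushes of the drift's tip on the rim, going back and forth round the rim so that it never leans more than 5 degrees, until its flange sits fully home and level on the brass shim ring. Then prove it home by holding a firm push of about 15 to 25 N (never over 30 N) for half a second on the far side of the rim and then on the near side, seen from the robot. Keep the gripper itself off the cup, stand the drift back in the hole of its stand and leave the other things on the bench alone.

Things in the scene. Friction and masses are not known exactly. Their poses are not given: they have to be found in the camera images.
- housing: grey hub housing, fixed to the bench: round foot 110 mm wide with four bolts, boss 76 mm wide at its top, with a vertical bore. Origin: centre of the underside, on the bore's axis; x points away from the robot, z up. The boss's top face is 60 mm above the origin. Its position varies, on the left or right of the bench.
- cup: flanged steel bearing cup, partly entered in the bore: skirt 52 mm wide, 20 mm long, under an annular flange 64 mm outside, 40 mm inside, 5 mm thick. Origin: centre of the flange's underside; z is the cup's own axis, up. It starts 5 to 7 mm above the shim ring, leaning up to 3 degrees any way; a tight fit that cannot be pulled out.
- shim_top (a point): centre of the upper face of the brass shim ring (67 mm outside) that lies round the bore under the flange; it stands 0.5 to 4.5 mm above the housing's face, differently each time. The cup is home when its origin is here. The reading is noisy: feel for the solid stop.
- drift: brass drift, 125 mm long, 0.15 kg, standing upright in the stand: lower 72 mm is a round rod 14 mm thick, tapering to 10 mm over the last 4 mm at the tip, upper 53 mm is a square shank 18 x 18 mm to hold it by. Origin: centre of the tip's end face; z runs along it up to the other end at z = +125 mm; x and y are square to the shank's flats.
- stand: wooden block, fixed, 80 x 60 x 40 mm (x, y, z), with a round hole 18 mm wide and 30 mm deep from the top in its middle, its mouth chamfered by 3 mm. Origin: centre of the underside; the hole's floor is 10 mm above it and the drift's tip stands on that.
- thread_lock: bystander: small bottle standing on the bench, 36 mm wide, 104 mm high; origin at the centre of its base. Leave alone.
- loose_disc: bystander: steel disc with bore, 62 mm wide, 12 mm thick, lying flat; origin at the centre of its base. Leave alone.
- coil_spring: bystander: coil compression spring standing on end, 58 mm wide, 109 mm high; origin at the centre of its base. Leave alone.
- marker: bystander: marker pen lying on the bench, 125 mm long, 18 mm thick. Leave alone.
- cup_rim (a point): centre of the flange's upper face (5 mm above the cup's origin), axes as the cup's; push on the face at radius 26 mm (it spans 20 to 32 mm). About 10 N on one point moves it (more if pushed faster): that side sinks while the opposite side about stays, so the cup leans to the pushed side. Once the flange rests on the shim ring it stops solidly.
Not all that is in view belongs to the job. Of the things that look like the drift, the smaller one is meant. There is more than one size of the stand; the one meant has the size given above.

How it is judged:
On the way, in this order (a step that is already met when the one before it is completed fails the run):
1. the drift is lifted out of its stand (z of drift in the frame of stand above 0.045 m), for 0.1 s.
2. the cup is home (its origin within 1.5 mm of the shim ring's upper face, leaning less than 1.5 degrees) and the drift bears on the far side of its rim with more than 13 N (z of cup in the frame of shim_top below 0.0015 m and angle between cup's own z axis and vertical below 0.027 rad and contact force between drift and cup above 13 N and x of drift in the frame of housing above 0.01 m), for 0.2 s.
3. the same, with the drift on the near side of the rim (z of cup in the frame of shim_top below 0.0015 m and angle between cup's own z axis and vertical below 0.027 rad and contact force between drift and cup above 13 N and x of drift in the frame of housing below -0.01 m), for 0.2 s.
At the end, for the whole second after the job is handed in: The cup's origin is within 1.5 mm of the shim ring's upper face and the cup leans less than 1.5 degrees; the drift stands upright, at rest and released, in the stand's hole, its tip within 4 mm of the hole's floor and 6 mm of its middle (z of cup in the frame of shim_top below 0.0015 m and angle between cup's own z axis and vertical below 0.027 rad and z of drift in the frame of stand below 0.014 m and horizontal distance between drift and stand below 0.006 m and angle between drift's own z axis and vertical below 0.15 rad and linear speed of drift below 0.02 m/s); the robot touches nothing.
It fails at once if the cup leans more than 5 degrees (cocked in the bore) (angle between cup's own z axis and vertical above 0.09 rad).
It fails at once if the drift is pushed on the cup with more than 30 N (contact force between drift and cup above 30 N).
It fails at once if the gripper itself presses on the cup (contact force between any of the fingers, the arm and cup above 2 N).
It fails at once if a bystander is moved by more than 20 mm (distance of any of thread_lock, loose_disc, coil_spring, marker from where it was at the start of the episode above 0.02 m).
It also fails if it takes over 72 s, if anything falls off the work surface, if the arm or the gripper's body presses on something with over 40 N, if the wrist force passes 120 N, or if a joint passes its speed limit or range.

ROBOT

A 6-joint arm with a two-finger parallel gripper is mounted at the origin on a cart in front of the work surface, level with it; the furniture and walls round the work are solid. World frame = base frame: x ahead of the robot, y to its left, z up, the work surface at z = 0. Lengths are in m, angles in rad, forces in N, time in s.
With the tool pointing down it reaches from about 0.15 to 0.775 m from the base axis. Payload 6.1 kg.
Tool frame: the origin (TCP) lies at the very end of the fingers, on their centre line; the grasp point (between the pads) lies 19 mm behind it; z points along the fingers, y is the direction in which the jaws open and shut (so a half turn about z gives the same grasp; the last joint's range is limited). The gripper opens to 85 mm and grips with 20 to 120 N. Pads are 22 mm wide; open, the fingers measure 114 mm over their backs; the gripper's body (76 mm by 85 mm) begins 54 mm behind the grasp point. The pads swing forward as they close: fully open they stand 13 mm farther back than shut.
Start: joints at [1.248, 0.126, -0.04, 1.405, 0, 1.571], TCP at [0.167, 0.498, 0.231] pointing down, gripper open.
Joint ranges: [-2.72, 2.72], [-0.95, 1.95], [-1.27, 1.35], [-1.78, 2.02], [-1.46, 1.47], [-3.14, 3.14]. Speed limits (rad/s): [2.39, 2.39, 3.01, 3.14, 3.14, 3.14].

INTERFACE

Orientations are given as a unit quaternion [x, y, z, w].
In Python, from rig import move_ptp, movel, goto_joints, gripper_to, sleep, solve_ik, read_state, grab_frame, IKError, finish_job gives the robot as it stands. The module is installed in compiled form; this text tells all that it offers. Calls block until the motion is done:
- move_ptp(position, orientation): joint-space move of the TCP to a pose.
- movel(position, vel=0.15, rotation=None): straight line of the TCP; rotation=None keeps the orientation; vel is the mean speed in m/s.
- goto_joints(angles): joint-space move.
- gripper_to(opening, force=None): finger opening in m; force is the grip in N (None keeps the last); returns when the fingers have stopped.
- sleep(seconds).
- solve_ik(position, orientation): joint angles nearest the present ones, or None.
- read_state(): the state.
- grab_frame(name): name is "side" or "top" or "wrist"; returns a dict with "color" (480x640x3 uint8, red, green, blue), "fx", "fy", "cx", "cy" (pixels), "R" (3x3) and "t" (3): a world point X has camera coordinates R X + t; the wrist camera has in their place "hand_eye" (4x4, takes a point from camera to tool coordinates, whose origin is the TCP and whose axes are the flange's). Camera axes: x right, y down, z forward; pixel columns grow to the right and rows downward; lengths in m; the calibration is good to about 2 mm. The wrist camera is an equidistant fisheye: a pixel r from the principal point sees the ray r / f radians off the axis. A picture is of the moment at which its call begins: read the wrist's pose just before it. There is no depth.
A pose or a line that the arm cannot do raises IKError and nothing moves.
- finish_job(): hands the job in, once; it reports no verdict.
The state is a dict: "time": time; "joint_positions": joint angles; "dq": joint speeds; "effort": joint torques, N m; "tool_pos": TCP position; "tool_rot": TCP orientation; "force": force on the tool from outside, world axes, zero at the start; "torque": the same for the moment, N m; "gripper_width": finger opening in m.
Only numpy, scipy, OpenCV 4.12 (cv2) and the standard library are available. Lean on these libraries where they do the work, as an engineer would, in place of code of your own. Each camera call takes 0.05 s, during which the arm holds its last target. There are 200 camera calls.

## Working session

There is one attempt and no reset: what is moved stays moved. The work goes in short steps, each a Python script; the robot and the scene stay as the last script left them, time stands still between calls to the robot, and variables do not carry over. Pictures are saved under pics/ and viewed, about 8 in all and at most 12, crops included, and the job is handed in when it is done.

```bash
mkdir -p pics; ls; python3 - <<'E'
from rig import *
import cv2,pickle,numpy as np
for n in("side","top"):
    f=grab_frame(n); pickle.dump(f,open(f"{n}.pkl","wb")); cv2.imwrite(f"pics/{n}0.png",f["color"][:,:,::-1])
    print(n,f["fx"],f["cx"],f["cy"],np.round(f["R"],3).tolist(),np.round(f["t"],3), "cam",np.round(-np.array(f["R"]).T@f["t"],3))
s=read_state();print(s)
E
```

```text
pics
side 440.0921856456783 321.43468187667827 243.80660568588863 [[0.884, -0.468, -0.017], [-0.267, -0.473, -0.84], [0.385, 0.746, -0.543]] [-0.447  0.236  0.619] cam [ 0.219 -0.559  0.527]
top 444.7678929703892 317.6885591402251 239.09087546160876 [[0.027, -1.0, -0.009], [-0.98, -0.025, -0.197], [0.197, 0.014, -0.98]] [0.065 0.548 0.81 ] cam [0.376 0.068 0.903]
{'time': 0.1, 'joint_positions': array([ 1.24801614e+00,  1.26330880e-01, -4.05309365e-02,  1.40541051e+00,
       -1.67204324e-05,  1.57079619e+00]), 'dq': array([ 0.0002662 ,  0.00093654,  0.00280379, -0.00121718,  0.00044101,
       -0.00177862]), 'effort': array([ 2.00766008e-03, -4.36898768e+01,  3.53611064e+01,  1.35210514e-02,
        2.18874957e-04,  6.10155595e-06]), 'tool_pos': array([0.16641543, 0.49752254, 0.23058952]), 'tool_rot': array([ 1.60690271e-01,  9.87004606e-01, -7.29750166e-04, -1.10337525e-04]), 'force': array([-0.3160201 ,  1.01569285,  0.05717243]), 'torque': array([ 0.0208226 , -0.01230756,  0.04024749]), 'gripper_width': 0.08499161677238466}
```

View pics/top0.png

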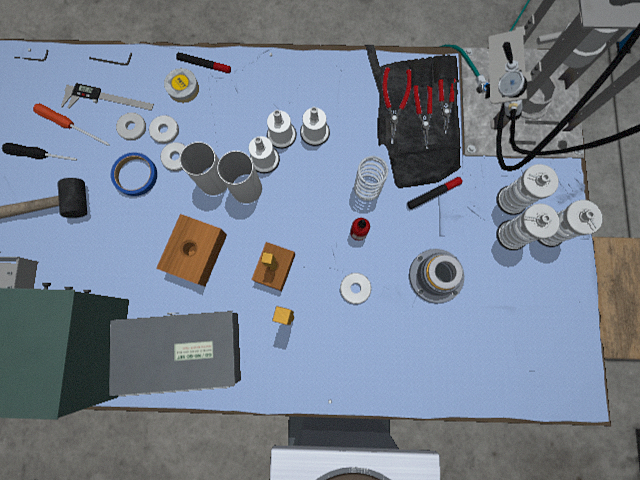

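View pics/side0.png

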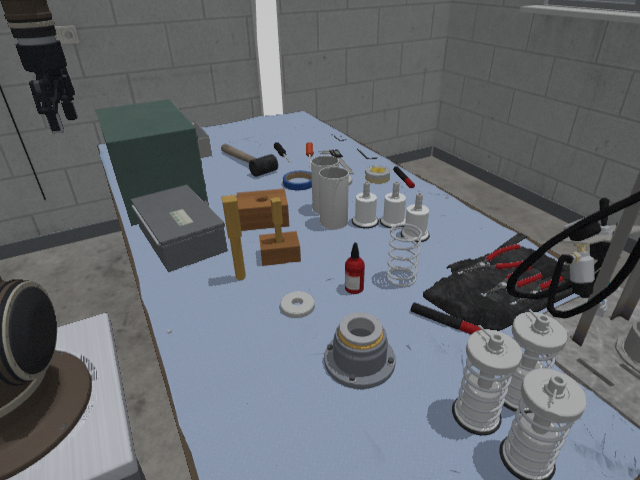

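Top view: there are two things that look like the drift. One stands in the small block at top (267,258), side (277,205–240); the bigger one is free-standing at top (283,315), side (233,238). There are two stands, small at top (273,265) and big at top (191,250). I choose the small drift in the small block. The housing is at top (437,275). Next is a close crop and measurements.

```bash
cat > h.py <<'E'
import numpy as np,cv2,pickle
def load(n): return pickle.load(open(n+".pkl","rb"))
def ray(f,uv):
    R=np.array(f["R"]);t=np.array(f["t"]); d=np.array([(uv[0]-f["cx"])/f["fx"],(uv[1]-f["cy"])/f["fy"],1.]); return -R.T@t,R.T@d
def onplane(f,uv,z):
    o,d=ray(f,uv); return o+d*(z-o[2])/d[2]
def proj(f,X):
    c=np.array(f["R"])@X+f["t"]; return np.array([f["cx"]+f["fx"]*c[0]/c[2],f["cy"]+f["fy"]*c[1]/c[2]])
E
python3 - <<'E'
from h import *
t=load("top");s=load("side")
hsv=cv2.cvtColor(t["color"],cv2.COLOR_RGB2HSV)
for p in [(267,257),(267,266),(262,275),(283,314),(191,240),(283,325)]: print(p,hsv[p[1],p[0]])
a=cv2.resize(t["color"][230:300,240:310],None,fx=6,fy=6,interpolation=cv2.INTER_CUBIC)
b=cv2.resize(s["color"][185:275,245:315],None,fx=5.4,fy=4.667,interpolation=cv2.INTER_CUBIC)
c=cv2.resize(t["color"][240:310,402:472],None,fx=6,fy=6,interpolation=cv2.INTER_CUBIC)[:, :]
im=np.hstack([a,b[:420],]) 
cv2.imwrite("pics/crop1.png",im[:,:,::-1])
# plane estimates
for n,uv,z in [("drifttop",(267,258),.135),("house",(443,272),.07),("disc",(355,288),.012),("bottle base",(360,232),0.03),("spring",(365,200),0),("bigdrift",(283,316),.16)]: print(n,onplane(t,uv,z).round(3))
for n,uv,z in [("drifttop",(277,201),.135),("house",(361,330),.07)]: print(n,onplane(s,uv,z).round(3))
E
```

```text
(267, 257) [ 20 162 197]
(267, 266) [ 18 143  91]
(262, 275) [ 14 157 141]
(283, 314) [ 20 166 206]
(191, 240) [ 13 148 121]
(283, 325) [108  97 152]
drifttop [0.494 0.166 0.135]
house [ 0.486 -0.157  0.07 ]
disc [0.457 0.003 0.012]
bottle base [ 0.567 -0.004  0.03 ]
spring [ 0.643 -0.016  0.   ]
bigdrift [0.394 0.132 0.16 ]
drifttop [0.494 0.157 0.135]
house [ 0.485 -0.165  0.07 ]
```

View pics/crop1.png

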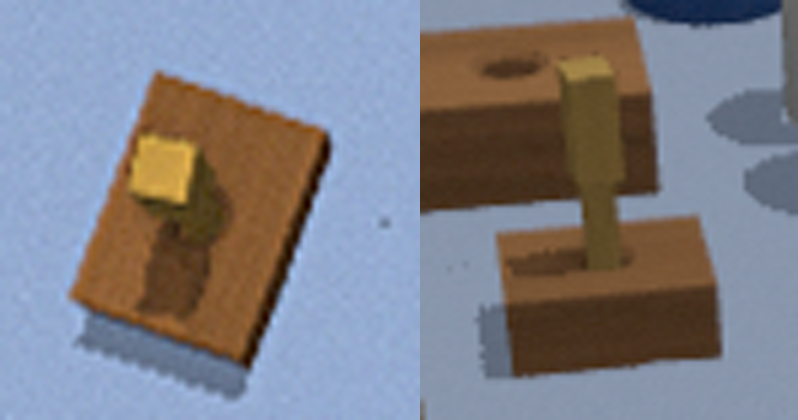

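The crop confirms the small drift in the 80x60 block: top face in the top view at (267.8,258), in the side view at (275.2,198.5). The rod goes into the hole and the shank is turned slightly against the stand. Next I triangulate and look from the wrist.

```bash
cat >> h.py <<'E'
def tri(f,a,g,b):
    o,d=ray(f,a);p,e=ray(g,b); M=np.stack([d,-e],1); s=np.linalg.lstsq(M,p-o,rcond=None)[0]
    A=o+d*s[0];B=p+e*s[1]; return (A+B)/2,np.linalg.norm(A-B)
def q(a): return [np.cos(a/2),np.sin(a/2),0,0]
def wcam(f,st,X):
    "world points -> wrist pixel (equidistant)"
    from scipy.spatial.transform import Rotation as Ro
    H=np.array(f["hand_eye"]); R=Ro.from_quat(st["tool_rot"]).as_matrix()
    t=(np.atleast_2d(X)-st["tool_pos"])@R; c=(t-H[:3,3])@H[:3,:3]
    th=np.arctan2(np.hypot(c[:,0],c[:,1]),c[:,2]); ph=np.arctan2(c[:,1],c[:,0])
    return np.c_[f["cx"]+f["fx"]*th*np.cos(ph),f["cy"]+f["fy"]*th*np.sin(ph)]
def wplane(f,st,uv,z):
    from scipy.spatial.transform import Rotation as Ro
    H=np.array(f["hand_eye"]); R=Ro.from_quat(st["tool_rot"]).as_matrix()
    uv=np.atleast_2d(uv).astype(float); a=(uv[:,0]-f["cx"])/f["fx"]; b=(uv[:,1]-f["cy"])/f["fy"]; th=np.hypot(a,b)+1e-12
    c=np.c_[np.sin(th)*a/th,np.sin(th)*b/th,np.cos(th)]
    d=c@H[:3,:3].T@R.T; o=R@H[:3,3]+st["tool_pos"]
    return o+d*((z-o[2])/d[:,2])[:,None]
E
python3 - <<'E'
from h import *
from rig import *
t=load("top");s=load("side")
T=lambda x,y:(x/6+240-.4,y/6+230-.4)
print("drift top tri",tri(t,T(167,168),s,(275.2-.4,198.5-.4)))
c=[onplane(t,T(*p),.135) for p in [(140,135),(202,143),(192,203),(130,195)]]
print(np.round(c,3).tolist(), "yaw",[np.degrees(np.arctan2(*(c[i]-c[j])[[1,0]])).round(1) for i,j in((0,3),(1,2),(0,1),(3,2))],np.mean(c,0))
c=np.array([onplane(t,T(*p),.04) for p in [(155,73),(328,130),(248,355),(72,298)]])
print("stand",c.round(3).tolist(),c.mean(0),[np.linalg.norm(c[i]-c[i-1]).round(4) for i in range(4)])
move_ptp([.42,-.16,.25],q(0)); 
for k,p in enumerate([[.42,-.16,.25],[.43,.16,.25]]):
    move_ptp(p,q(0)); sleep(.3); st=read_state(); f=grab_frame("wrist"); pickle.dump((f,st),open(f"w{k}.pkl","wb")); cv2.imwrite(f"pics/w{k}.png",f["color"][:,:,::-1])
    print(st["time"],st["tool_pos"],st["force"])
print(f["fx"],f["cx"],f["cy"],np.round(f["hand_eye"],3).tolist())
a=cv2.imread("pics/w0.png");b=cv2.imread("pics/w1.png"); cv2.imwrite("pics/w01.png",np.hstack([cv2.resize(a,(400,300)),cv2.resize(b,(400,300))]))
E
```

```text
drift top tri (array([0.49348359, 0.16554548, 0.13782267]), np.float64(0.0011702730311542006))
[[0.504, 0.174, 0.135], [0.502, 0.156, 0.135], [0.484, 0.158, 0.135], [0.486, 0.176, 0.135]] yaw [np.float64(-6.4), np.float64(-6.7), np.float64(84.1), np.float64(84.1)] [0.49420236 0.16601733 0.135     ]
stand [[0.541, 0.183, 0.04], [0.523, 0.126, 0.04], [0.449, 0.149, 0.04], [0.466, 0.207, 0.04]] [0.49461564 0.16608058 0.04      ] [np.float64(0.0785), np.float64(0.0604), np.float64(0.0778), np.float64(0.0603)]
3.15 [ 0.42001034 -0.15994735  0.24998815] [-0.06523791 -0.03100264 -0.03982455]
8.075 [0.43001909 0.15997615 0.25000793] [-0.86260828 -0.15689892  0.67228591]
371.64829954431775 319.32943511001713 238.4245950199049 [[-0.0, -0.949, -0.316, 0.081], [1.0, -0.0, -0.0, 0.001], [0.0, -0.316, 0.949, -0.141], [0.0, 0.0, 0.0, 1.0]]
```

View pics/w01.png

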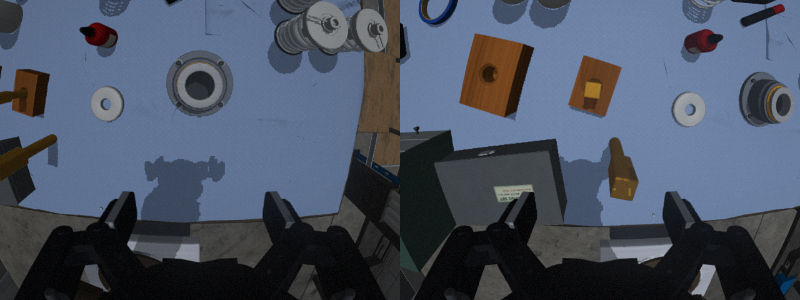

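Wrist views at full resolution: w0 shows the housing and cup at about (396,168), close to the optical axis, and w1 shows the drift's top at about (386,182). I refine both with masks.

```bash
python3 - <<'E'
from h import *
f,st=pickle.load(open("w1.pkl","rb")); f0,st0=pickle.load(open("w0.pkl","rb"))
hs=cv2.cvtColor(f["color"],cv2.COLOR_RGB2HSV)
m=cv2.inRange(hs,(15,100,170),(28,255,255)); m[:150]=0;m[215:]=0;m[:,:350]=0;m[:,430:]=0
cs=max(cv2.findContours(m,0,1)[0],key=cv2.contourArea); r=cv2.minAreaRect(cs); b=cv2.boxPoints(r)
W=wplane(f,st,b,.135); print("drift",r,W.mean(0).round(4),[ (np.linalg.norm(W[i]-W[i-1]).round(4),np.degrees(np.arctan2(*(W[i]-W[i-1])[[1,0]])).round(1)) for i in range(4)])
hs=cv2.cvtColor(f0["color"],cv2.COLOR_RGB2HSV); print(hs[168,395:345:-3].tolist())
g=f0["color"]; roi=hs[90:245,315:480]
for name,m in [("bright",cv2.inRange(roi,(0,0,150),(180,60,255))),("brass",cv2.inRange(roi,(10,80,80),(30,255,255))),("notblue",255-cv2.inRange(roi,(100,60,60),(125,255,255)))]:
    cc=cv2.findContours(m,cv2.RETR_CCOMP,1)[0]
    for c in cc:
        if len(c)>25:
            c=c+np.array([315,90]); e=cv2.fitEllipse(c); P=wplane(f0,st0,c[:,0],.070); ctr,rad=cv2.minEnclosingCircle(P[:,:2].astype(np.float32)); print(name,len(c),np.round(e[0],1),np.round(e[1],1),"ctr",wplane(f0,st0,e[0],.07).round(4),"minenc",np.round(ctr,4),round(rad*1000,1))
cv2.imwrite("pics/w0c.png",cv2.resize(g[90:245,315:480],None,fx=3.6,fy=3.6,interpolation=cv2.INTER_CUBIC)[:,:,::-1])
E
```

```text
Traceback (most recent call last):
ValueError: max() iterable argument is empty
```

I used the wrong scale: the true pixels are drift (309,144) and cup (318,136).

```bash
python3 - <<'E'
from h import *
f,st=pickle.load(open("w1.pkl","rb")); f0,st0=pickle.load(open("w0.pkl","rb"))
hs=cv2.cvtColor(f["color"],cv2.COLOR_RGB2HSV); print(hs[144,309])
m=cv2.inRange(hs,(15,100,170),(28,255,255)); m[:110]=0;m[180:]=0;m[:,:260]=0;m[:,360:]=0
cs=max(cv2.findContours(m,0,1)[0],key=cv2.contourArea); r=cv2.minAreaRect(cs); b=cv2.boxPoints(r)
W=wplane(f,st,b,.135); print("drift",r,W.mean(0).round(4),[ (np.linalg.norm(W[i]-W[i-1]).round(4),np.degrees(np.arctan2(*(W[i]-W[i-1])[[1,0]])).round(1)) for i in range(4)])
hs=cv2.cvtColor(f0["color"],cv2.COLOR_RGB2HSV); print(hs[136,318:258:-4].tolist())
g=f0["color"]; x0,y0=250,70; roi=hs[y0:y0+130,x0:x0+140]
for name,m in [("bright",cv2.inRange(roi,(0,0,150),(180,60,255))),("brass",cv2.inRange(roi,(10,80,80),(30,255,255))),("notblue",255-cv2.inRange(roi,(100,60,60),(125,255,255)))]:
    cc=cv2.findContours(m,cv2.RETR_CCOMP,1)[0]
    for c in cc:
        if len(c)>25:
            c=c+np.array([x0,y0]); e=cv2.fitEllipse(c); P=wplane(f0,st0,c[:,0],.070); ctr,rad=cv2.minEnclosingCircle(P[:,:2].astype(np.float32)); print(name,len(c),np.round(e[0],1),np.round(e[1],1),"ctr",wplane(f0,st0,e[0],.07).round(4),"minenc",np.round(ctr,4),round(rad*1000,1))
cv2.imwrite("pics/w0c.png",cv2.resize(g[y0:y0+130,x0:x0+140],None,fx=4,fy=4,interpolation=cv2.INTER_CUBIC)[:,:,::-1])
E
```

```text
[ 19 181 159]
drift ((319.0, 138.0), (0.0, 0.0), 0.0) [0.498  0.1595 0.135 ] [(np.float64(0.0), np.float64(0.0)), (np.float64(0.0), np.float64(0.0)), (np.float64(0.0), np.float64(0.0)), (np.float64(0.0), np.float64(0.0))]
[[101, 37, 55], [109, 38, 53], [90, 20, 52], [107, 40, 58], [109, 38, 53], [83, 34, 30], [109, 26, 138], [102, 19, 133], [111, 25, 134], [18, 17, 74], [110, 54, 85], [107, 43, 96], [113, 41, 99], [108, 74, 97], [109, 89, 149]]
brass 105 [319.8 139.2] [78.2 80.3] ctr [[ 0.4836 -0.161   0.07  ]] minenc [ 0.5091 -0.1569] 22.5
notblue 303 [319.1 133.1] [103.6 105. ] ctr [[ 0.4889 -0.1604  0.07  ]] minenc [ 0.4887 -0.1603] 46.0
```

View pics/w0c.png

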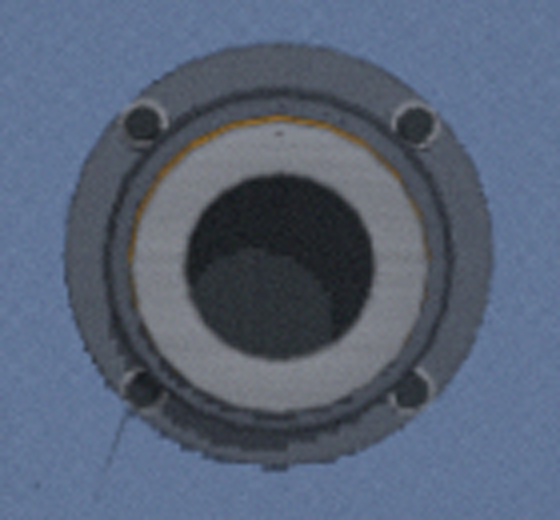

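The crop shows a grey-white flange centred at crop (280,267), so image (319.6,136.4), with the bore inside it. The brass edge shows mostly at the top. The foot is centred at crop (279,255).

```bash
python3 - <<'E'
from h import *
from rig import *
f,st=pickle.load(open("w1.pkl","rb")); f0,st0=pickle.load(open("w0.pkl","rb"))
for z in(.068,.073): print("flange",wplane(f0,st0,[(319.6,136.4),(319.7,136.2)],z).round(4).tolist())
print("foot",wplane(f0,st0,[(250+279/4-.4,70+255/4-.4)],.01).round(4))
fl=wplane(f0,st0,[(250+132/4,136.4),(250+428/4,136.4),(319.6,70+122/4),(319.6,70+412/4)],.072); print("dia",np.linalg.norm(fl[0]-fl[1]),np.linalg.norm(fl[2]-fl[3]))
hs=cv2.cvtColor(f["color"],cv2.COLOR_RGB2HSV)
m=cv2.inRange(hs,(15,120,135),(28,255,255)); m[:110]=0;m[180:]=0;m[:,:260]=0;m[:,360:]=0
cs=max(cv2.findContours(m,0,1)[0],key=cv2.contourArea); r=cv2.minAreaRect(cs); b=cv2.boxPoints(r)
W=wplane(f,st,b,.135); print("drift",r,W.mean(0).round(4),[ (np.linalg.norm(W[i]-W[i-1]).round(4),np.degrees(np.arctan2(*(W[i]-W[i-1])[[1,0]])).round(1)) for i in range(4)])
# grey-world check in fixed views: flange centre tri
t=load("top");s=load("side")
print([proj(t,np.array([.486,-.160,.072])).round(1),proj(s,np.array([.486,-.160,.072])).round(1)])
E
```

```text
flange [[0.4859, -0.1609, 0.068], [0.4861, -0.1609, 0.068]]
flange [[0.4862, -0.1609, 0.073], [0.4863, -0.1609, 0.073]]
foot [[ 0.4864 -0.1606  0.01  ]]
dia 0.06307096235918103 0.06265375643344917
drift ((307.729736328125, 143.6216278076172), (23.67345428466797, 23.67345428466797), 9.462322235107422) [0.4941 0.1672 0.135 ] [(np.float64(0.0163), np.float64(80.1)), (np.float64(0.0164), np.float64(-9.9)), (np.float64(0.0161), np.float64(-99.9)), (np.float64(0.0164), np.float64(170.6))]
[array([444.8, 271.8]), array([359.8, 326.8])]
```

Views agree: housing axis (0.4862,-0.1607), drift (0.494,0.1667) with yaw ≈ -8°. Grasping now.

```bash
python3 - <<'E'
from h import *
from rig import *
P=[.4941,.1667]; a=np.radians(-8)
move_ptp([*P,.19],q(a)); movel([*P,.093],vel=.12)
s=read_state(); print(s["time"],s["tool_pos"],s["force"],s["gripper_width"])
gripper_to(.0,100); s=read_state(); print(s["time"],s["tool_pos"],s["force"],s["gripper_width"])
movel([*P,.165],vel=.12); sleep(.1); s=read_state(); print(s["time"],s["tool_pos"],s["force"],s["gripper_width"])
t0=s["time"]
for i in range(5): movel([*P,.165+.0002*(i+1)],vel=.005); print(read_state()["time"]-t0,read_state()["tool_pos"][2])
F=[]
f=grab_frame("side"); pickle.dump(f,open("side1.pkl","wb"))
st=read_state(); w=grab_frame("wrist"); cv2.imwrite("pics/g.png",np.hstack([cv2.resize(f["color"][100:280,180:360],(400,400)),cv2.resize(w["color"][100:400,150:450],(400,400))])[:,:,::-1])
for i in range(5): sleep(.02); F.append(read_state()["force"])
print(np.round(F,2))
E
```

```text
9.525 [0.49459368 0.16692244 0.09402443] [-0.54596569 -0.95996498  1.36089837] 0.08574839925349403
10.1583 [0.49424567 0.16690988 0.09326839] [0.01277837 1.44938151 1.88949688] 0.01684368673851769
11.0083 [0.49347864 0.16648552 0.16381997] [-0.60064447 -0.5727722  -1.27687431] 0.016848470413097904
0.25 0.1647311324841536
0.5 0.16539284084448752
0.75 0.16566647741884144
1.0 0.1658382310776169
1.25 0.16602101490719734
[[-0.08  0.47 -1.8 ]
 [-0.24  1.32 -1.26]
 [ 0.6   0.3  -0.63]
 [ 0.2   1.42 -0.43]
 [-0.68 -0.16 -1.24]]
```

View pics/g.png

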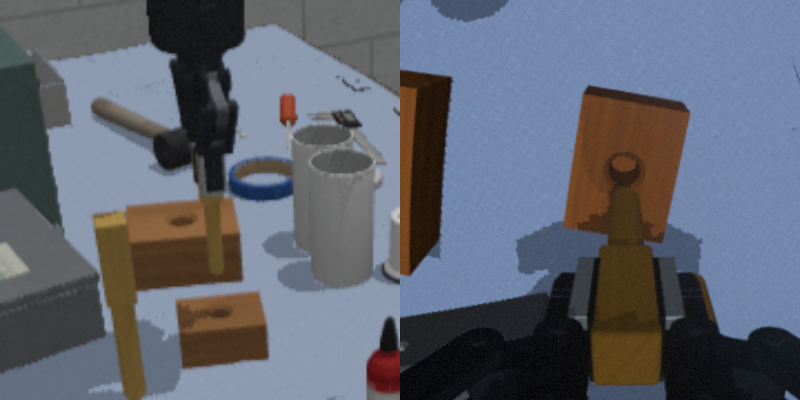

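The drift is held upright in the jaws (side crop tip at ~(217,270)), clear of the empty stand hole at wrist crop (625,168). Next I probe the rim gently at four points.

```bash
cat > p.py <<'E'
from h import *
from rig import *
C=np.array([.4864,-.1607]); A=np.radians(-8); OFF=.0833; r=.026
D={"F":(1,0),"N":(-1,0),"L":(0,1),"R":(0,-1)}
def xy(k): return C+r*np.array(D[k])
def fz(n=4):
    v=[]
    for _ in range(n): sleep(.008); v.append(read_state()["force"][2])
    return float(np.mean(v))
def tipz(): return read_state()["tool_pos"][2]-OFF
def go(k,z): movel([*xy(k),z+OFF],vel=.12)
class Up(Exception): pass
def push(k,z0,ztarget,step,fstop,free=None,log=True):
    """come down at k from tip height z0 by steps (command) until ztarget or force>=fstop.
    coarse steps 'free' until contact; returns rows (cmd, actual, force)"""
    go(k,z0); tare=fz(6); rows=[]; z=z0; f=0
    while z>ztarget+1e-6 and f<fstop:
        z=max(ztarget,z-(step if (f>2.5 or free is None) else free))
        movel([*xy(k),z+OFF],vel=.02); f=fz()-tare; rows.append((round(z*1e3,2),round(tipz()*1e3,2),round(f,1)))
    if log: print(k,"t%.1f"%read_state()["time"],rows[-9:] ,flush=True)
    return rows,z,f,tare
E
python3 - <<'E'
from p import *
x,y=xy("F")
movel([.4941,.1667,.19]); move_ptp([x,y,.081+OFF],q(A)); 
hit={}
z0=.081
for k in "FNLR":
    rows,z,f,_=push(k,z0,.068,.0004,5,free=.0007)
    hit[k]=tipz(); go(k,z+.003); z0=z+.003 if k=="F" else max(hit.values())+.003
    print(f, read_state()["torque"].round(2))
print({k:round(v*1e3,2) for k,v in hit.items()})
E
```

```text
F t21.4 [(77.5, np.float64(77.46), -0.6), (76.8, np.float64(76.76), 0.0), (76.1, np.float64(76.07), -0.1), (75.4, np.float64(75.39), 0.2), (74.7, np.float64(74.67), -0.4), (74.0, np.float64(73.97), -0.0), (73.3, np.float64(73.37), -0.2), (72.6, np.float64(73.05), 4.5), (72.2, np.float64(72.72), 6.2)]
6.153755912016425 [-0.03 -0.   -0.01]
N t23.1 [(74.5, np.float64(74.27), -0.2), (73.8, np.float64(73.83), 0.5), (73.1, np.float64(73.61), 5.3)]
5.262153344170502 [ 0.01 -0.04  0.02]
L t25.6 [(np.float64(75.91), np.float64(75.93), 0.1), (np.float64(75.21), np.float64(75.22), 0.3), (np.float64(74.51), np.float64(74.48), -0.4), (np.float64(73.81), np.float64(73.82), 0.2), (np.float64(73.11), np.float64(73.54), 4.6), (np.float64(72.71), np.float64(73.28), 6.7)]
6.670628172265928 [ 0.01 -0.01  0.02]
R t28.4 [(np.float64(75.91), np.float64(75.92), 0.1), (np.float64(75.21), np.float64(75.19), 0.1), (np.float64(74.51), np.float64(74.45), 0.1), (np.float64(73.81), np.float64(73.77), -0.1), (np.float64(73.11), np.float64(73.04), -0.2), (np.float64(72.41), np.float64(72.85), 4.0), (np.float64(72.01), np.float64(72.62), 6.3)]
6.2709008744562444 [ 0.04  0.01 -0.02]
{'F': np.float64(72.72), 'N': np.float64(73.61), 'L': np.float64(73.28), 'R': np.float64(72.62)}
```

Rim contact heights are F 73.1, N 73.7, L 73.6, R 73.0 mm, so the lean is about 0.8°. Compliance is ≈10 N/mm, so limiting the command to about 2.4 mm below the rim bounds the force. Now the driving rounds.

```bash
cat >> p.py <<'E'
def hit(k,top,cmd,vel=.012):
    go(k,top); tare=fz(3)
    movel([*xy(k),cmd+OFF],vel=vel); f=fz(3)-tare; z=tipz()
    movel([*xy(k),top+OFF],vel=.06)
    print(k,"t%.2f cmd %.2f act %.2f F %.1f"%(read_state()["time"],cmd*1e3,z*1e3,f),flush=True)
    return z,f
E
python3 - <<'E'
from p import *
top=.0752; H=dict(F=.0727,N=.0736,L=.0733,R=.0726)
for cmd in (.0714,.0700,.0686):
    for k in "NFLR":
        H[k],f=hit(k,top,cmd)
        if f>17: raise SystemExit("stop")
    top=max(H.values())+.0015
E
```

```text
N t29.92 cmd 71.40 act 72.22 F 6.4
F t31.27 cmd 71.40 act 71.92 F 5.3
L t32.49 cmd 71.40 act 71.79 F 5.3
R t33.84 cmd 71.40 act 71.72 F 4.0
N t35.06 cmd 70.00 act 70.79 F 6.2
F t36.40 cmd 70.00 act 70.58 F 6.3
L t37.62 cmd 70.00 act 70.38 F 4.7
R t38.96 cmd 70.00 act 70.35 F 3.6
N t40.17 cmd 68.60 act 69.41 F 6.0
F t41.52 cmd 68.60 act 69.19 F 6.4
L t42.73 cmd 68.60 act 69.00 F 5.0
R t44.08 cmd 68.60 act 68.99 F 4.1
```

```bash
python3 - <<'E'
from p import *
top=.0707
H={}
for k in "NFLR": H[k]=hit(k,top,.0669)
E
```

```text
N t45.30 cmd 66.90 act 67.75 F 7.4
F t46.65 cmd 66.90 act 67.60 F 6.2
L t47.88 cmd 66.90 act 67.52 F 5.8
R t49.23 cmd 66.90 act 67.50 F 6.1
```

```bash
python3 - <<'E'
from p import *
for k in "NFLR": hit(k,.0692,.0654)
E
```

```text
N t50.45 cmd 65.40 act 67.19 F 12.6
F t51.80 cmd 65.40 act 67.22 F 10.1
L t53.02 cmd 65.40 act 67.14 F 12.0
R t54.38 cmd 65.40 act 67.19 F 11.6
```

All four sides stop at 67.15–67.2 mm while the force doubles, so it looks solid. Now firm holds, far then near.

```bash
python3 - <<'E'
from p import *
for k in "FN":
    go(k,.0688); tare=fz(4); cmd=.0652; movel([*xy(k),cmd+OFF],vel=.02); f=fz(3)-tare; log=[]
    while f<18.5 and tipz()-cmd<.0036:
        log.append((round(tipz()*1e3,2),round(f,1))); cmd-=.0003 if f>15 else .0006; movel([*xy(k),cmd+OFF],vel=.02); f=fz(3)-tare
    F=[]
    for _ in range(10): sleep(.055); F.append(round(read_state()["force"][2]-tare,1))
    print(k,log,"hold",F,"tip %.2f cmd %.2f t %.2f"%(tipz()*1e3,cmd*1e3,read_state()["time"]),flush=True)
    go(k,.0690)
E
```

```text
F [(np.float64(67.02), 10.8), (np.float64(66.95), 14.6), (np.float64(66.84), 16.6)] hold [np.float64(18.6), np.float64(18.5), np.float64(18.2), np.float64(18.1), np.float64(17.8), np.float64(17.5), np.float64(17.8), np.float64(17.7), np.float64(19.0), np.float64(18.1)] tip 66.76 cmd 63.70 t 56.63
N [(np.float64(67.0), 12.9), (np.float64(66.89), 16.1), (np.float64(66.85), 17.6)] hold [np.float64(19.2), np.float64(20.3), np.float64(19.6), np.float64(18.9), np.float64(18.9), np.float64(18.9), np.float64(18.8), np.float64(19.8), np.float64(18.9), np.float64(18.5)] tip 66.81 cmd 64.00 t 59.27
```

Both holds were solid at 18–20 N. Returning the drift.

```bash
python3 - <<'E'
from p import *
P=[.4941,.1667]
movel([*xy("N"),.075+OFF],vel=.12); movel([*P,.065+OFF],vel=.22); tare=fz(3)
movel([*P,.030+OFF],vel=.07); f=fz(3)-tare; print("mid",f,read_state()["tool_pos"].round(4),read_state()["time"],flush=True)
if f<8:
    movel([*P,.0112+OFF],vel=.05); f=fz(3)-tare; print("low",f,read_state()["force"].round(1),read_state()["tool_pos"].round(4),read_state()["time"],flush=True)
    gripper_to(.05); print(read_state()["time"],flush=True)
    movel([*P,.19],vel=.12)
    f=grab_frame("side"); s=read_state(); print(s["time"],s["force"].round(1),s["gripper_width"])
    g=grab_frame("wrist")
    cv2.imwrite("pics/end.png",np.hstack([cv2.resize(f["color"][150:390,200:440],(400,400)),cv2.resize(g["color"][60:300,200:440],(400,400))])[:,:,::-1])
E
```

```text
Traceback (most recent call last):
rig.IKError: the arm cannot follow that straight line within its joint ranges
```

```bash
python3 - <<'E'
from p import *
P=[.4941,.1667]
s=read_state();print(s["time"],s["tool_pos"].round(4),flush=True)
if s["tool_pos"][2]<.075+OFF-.002: movel([*xy("N"),.075+OFF],vel=.12)
move_ptp([*P,.068+OFF],q(A)); sleep(.1); tare=fz(3); print(read_state()["time"],flush=True)
movel([*P,.030+OFF],vel=.07); f=fz(3)-tare; print("mid",f,read_state()["tool_pos"].round(4),read_state()["time"],flush=True)
if f<8:
    movel([*P,.0112+OFF],vel=.05); f=fz(3)-tare; print("low",f,read_state()["force"].round(1),read_state()["tool_pos"].round(4),read_state()["time"],flush=True)
    gripper_to(.05); print(read_state()["time"],flush=True)
    movel([*P,.19],vel=.12)
    f=grab_frame("side"); s=read_state(); print(s["time"],s["force"].round(1),s["gripper_width"])
    g=grab_frame("wrist")
    cv2.imwrite("pics/end.png",np.hstack([cv2.resize(f["color"][150:390,200:440],(400,400)),cv2.resize(g["color"][60:300,200:440],(400,400))])[:,:,::-1])
E
```

```text
59.7667 [ 0.4606 -0.1608  0.1582]
64.5167
mid 0.34720395608180143 [0.4942 0.1667 0.1134] 65.2333
low -0.4502628448462873 [ 0.1 -0.4 -2. ] [0.4939 0.1666 0.0943] 65.7833
66.2
67.2 [-0.9  0.2 -0.3] 0.049819926630020904
```

View pics/end.png

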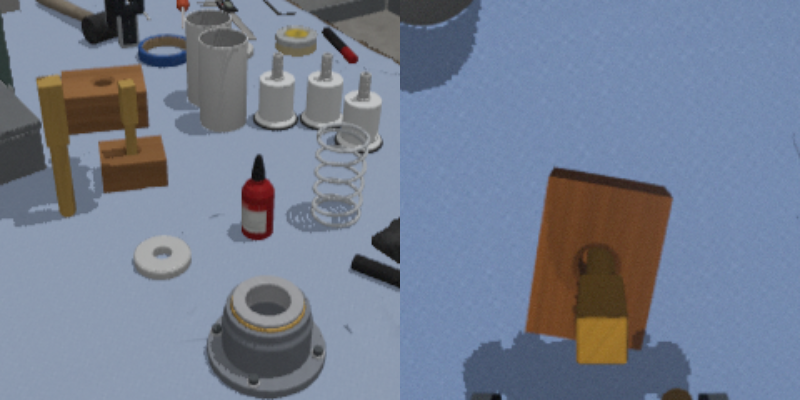

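The picture shows the drift standing upright in the small stand at crop (130,120), the cup seated on the brass ring at (268,300), and the bystanders unmoved. Handing in.

```bash
python3 -c "
from rig import *
print(read_state()['time']); print(finish_job())"
```

```text
67.25
the job is handed in; nothing more can be done
None
```

I took the small drift from the small stand and drove the cup home. I then proved it with firm pushes, stood the drift back in the stand and handed in at 67.3 s of the 72 s allowed. The interface gives no verdict, so these are my own readings.

- **Driving:** I used light pushes in the order near, far, left, right. The last round stopped at rim heights of 67.14 to 67.22 mm on all four sides, so the cup is level. The force there was 10 to 13 N, against 4 to 7 N while the cup was still moving.
- **Proof pushes:** about 18 N on the far side, then about 19 N on the near side, each held for over 0.5 s. No force I read passed 21 N.
- **Checks that disagreed:** under the firm pushes the tip reading sank another 0.4 mm on both sides. I put that down to the arm giving or the drift slipping in the grip, and did not check further.
- **Drift return:** my first straight-line move back was refused with an IKError, and a joint-space move did the job. The drift went into the hole without resistance and was released about 1 mm above where it was picked up. The last picture shows it upright in the hole with the gripper clear.
- **Bystanders:** the disc, bottle and spring looked unmoved in the last picture; the marker was only partly in view.

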